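Clear the sanding block and weigh down the inlaid panel

TASK

The glue under the eggshell inlay of the square panel has to set under a weight, but somebody left a sanding block lying on the panel. First put the sanding block away flat in the shallow wooden tray, then set the steel weight with the upright knob down gently in the middle of the square panel, standing flat on its disc, and let go of it.

Things in the scene. Friction and masses are not known exactly. Their poses are not given: they have to be found in the camera images.
- sander_center (a point): Centre (half-way up) of the loose sanding block, a light wooden block with a cork sole, 80 mm long (its x axis), 42 mm wide (y) and 34 mm high (z), lying on the square panel, about 0.1 kg. Grip it across its 42 mm width.
- tray: Shallow open wooden tray, fixed to the table, 160 mm (x) by 140 mm (y) outside, walls 28 mm high and 6 mm thick, floor 6 mm thick, inside 148 by 128 mm. Origin at the centre of its underside, on the table; z up.
- panel_top (a point): Centre of the top face of the square lacquer panel, fixed to the table: 120 mm by 120 mm, 10 mm thick, wooden edge, black face with cream eggshell inlay. z up, x and y along its sides. (A round panel of the same make, 110 mm across, lies near it and is not meant.)
- weight_center (a point): Centre of the loose steel pressing weight, on its axis, 30 mm above its underside: a disc 70 mm across and 14 mm thick with a plain upright cylindrical knob on top, 26 mm across, from 14 mm to 60 mm above the underside; z up along the knob. About 0.5 kg (0.4 to 0.6). Grip it by the knob. An amber jar and a white cup, 75 mm tall or less, stand 0.13 m from it or farther, centre to centre.
Mind the look-alikes: they are no part of the job. Of the things that look like the part that bears sander_center, the largest one is meant.

How it is judged:
By the outcome, as a careful person would: the job done as asked, in the order asked, and still so for the second after the job is handed in, with the robot touching nothing.
It also fails if it takes over 54 s, if anything falls off the work surface, if the arm or the gripper's body presses on something with over 40 N, if the wrist force passes 120 N, or if a joint passes its speed limit or range.

ROBOT

A 6-joint arm with a two-finger parallel gripper is mounted at the origin on the work surface. World frame = base frame: x ahead of the robot, y to its left, z up, the work surface at z = 0. Lengths are in mm, angles in rad, forces in N, time in s.
With the tool pointing down it reaches from about 275 to 725 mm from the base axis. Payload 15.9 kg.
Tool frame: the origin (TCP) lies at the very end of the fingers, on their centre line; the grasp point (between the pads) lies 19 mm behind it; z points along the fingers, y is the line along which they close (so a half turn about z gives the same grasp; the last joint's range is limited). The gripper opens to 85 mm and grips with 20 to 120 N. Pads are 22 mm wide; open, the fingers measure 114 mm over their backs; the gripper's body (76 mm by 85 mm) begins 54 mm behind the grasp point. The pads swing forward as they close: fully open they stand 13 mm farther back than shut.
Start: joints at [-1.323, 0.213, -0.034, 1.323, 0, 1.571], TCP at [122.631, -484.713, 231.306] pointing down, gripper open.
Joint ranges: [-2.98, 2.98], [-0.74, 1.72], [-1.14, 1.35], [-2.1, 2.04], [-1.57, 1.44], [-3.14, 3.14]. Speed limits (rad/s): [1.89, 1.89, 2.39, 2.57, 3.14, 3.14].

INTERFACE

Orientations are given as a unit quaternion [w, x, y, z].
In Python, from station import env, vision, job gives the robot as it stands.
- The arm moves only by the shell command python3 -m creep 'ROWS' [FORCE]. ROWS is a JSON object of lists of equal length, an entry for each row: "xyz": the shift along the tool's x, y, z in units of 80 cm (1.0 is 80 cm), a list of three; "turn": the turn about the tool's z in units of pi/2 rad (1.0 is pi/2 rad); "grip": the opening, from 0 (shut) to 1 (fully open). In form: {"xyz": [[dx, dy, dz], ...], "turn": [turn, ...], "grip": [grip, ...]}. A call has 1 to 10 rows; each row shifts and turns the commanded pose from where the row before left it, along the tool's axes as they then stand; what a row does not reach is not made up. A row lasts 1/12 s, in which the tool goes at most 41.7 mm and 7.16 degrees, less where a joint would pass 70% of its speed; a pose out of reach is approached as far as the arm can. A call with a number of a shift or a turn outside -1 to 1 is refused whole. A call with a gripper value outside its range is refused whole. The fingers move at their own pace and stop on an object; FORCE is the grip in N (left out, the last holds). Time passes only in rows, so rows that do not move let the fingers close. It gives the time, the measured TCP pose, the force, the opening and the grip force at its end, in the units of the state.
- env.get_state(): the state, without advancing time (a new reading comes with each control period).
- vision.snapshot(name): name is "scene" or "top"; returns a dict with "image" (400x640x3 uint8, red, green, blue), "vfov" (degrees; the focal length in pixels is half the picture's height over the tangent of half this angle, whatever the lens; pixels are square), "cx", "cy" (the principal point, pixels), "R" (3x3) and "t" (3): a world point X has camera coordinates R X + t. Camera axes: x right, y down, z forward; pixel columns grow to the right and rows downward; lengths in mm; the calibration is good to about 2 mm. A picture is of the moment at which its call begins. There is no depth.
- job.job_done(): hands the job in; it is judged then, once.
The state is a dict: "time_s": time; "qpos": joint angles; "dq": joint speeds; "effort": joint torques, N m; "tool_pos": TCP position; "tcp_rot": TCP orientation; "force": force on the tool from outside, world axes, zero at the start; "wrist_torque": the same for the moment, N m; "gripper_width": finger opening in mm; "grasp_force": force on a finger pad.
Only numpy, scipy, OpenCV 4.12 (cv2) and the standard library are available. Lean on these libraries where they do the work, as an engineer would, in place of code of your own. Each camera call takes 0.05 s, during which the arm holds its last target. There are 200 camera calls.

## Working session

There is one attempt and no reset: what is moved stays moved. The work goes in short steps, Python scripts to look and compute and a shell command to move; the robot and the scene stay as the last step left them, time stands still between calls to the robot, and variables do not carry over. Pictures are saved under pics/ and viewed, at most 10 in all, crops included, and the job is handed in when it is done.

```bash
mkdir -p pics; ls; python3 - <<'E'
from station import env, vision, job
import cv2,json
s=env.get_state();print({k:s[k] for k in("time_s","tool_pos","tcp_rot","force","gripper_width")})
for n in("scene","top"):
    d=vision.snapshot(n);cv2.imwrite(f"pics/{n}0.png",d["image"][:,:,::-1])
    print(n,d["vfov"],d["cx"],d["cy"],d["R"],d["t"],d.keys())
E
```

```text
pics
{'time_s': 0.0, 'tool_pos': array([ 122.55573222, -484.39212049,  230.82743459]), 'tcp_rot': array([-5.56376946e-04,  9.92334486e-01,  1.23579749e-01, -6.22525498e-05]), 'force': array([-0.65546533, -0.54750243,  0.30605772]), 'gripper_width': 85.27538792217308}
scene 51.16558381531724 319.75324979943787 202.9453729042708 [[ 0.31423318  0.94916775 -0.01838724]
 [ 0.73616722 -0.25585482 -0.62657492]
 [-0.59942918  0.18335454 -0.77914426]] [-154.11858466 -331.79754091 1500.3058721 ] dict_keys(['image', 'vfov', 'cx', 'cy', 'R', 't'])
top 43.92870075901756 319.76512179449867 204.91122474973787 [[-0.02832031 -0.99935297 -0.02217198]
 [-0.98251897  0.03191238 -0.18340688]
 [ 0.18399577  0.01659025 -0.98278702]] [  23.42498175  515.06210748 1049.91152326] dict_keys(['image', 'vfov', 'cx', 'cy', 'R', 't'])
```

View pics/scene0.png

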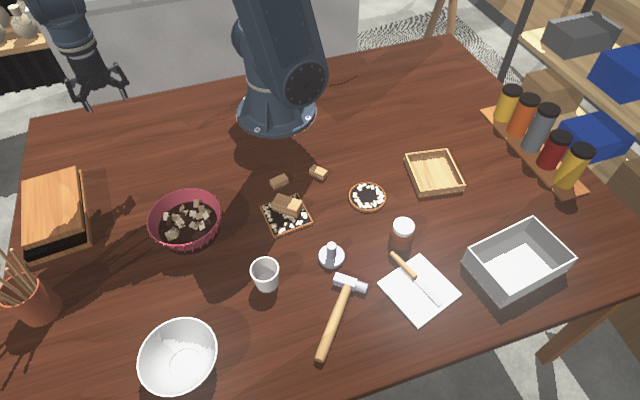

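View pics/top0.png

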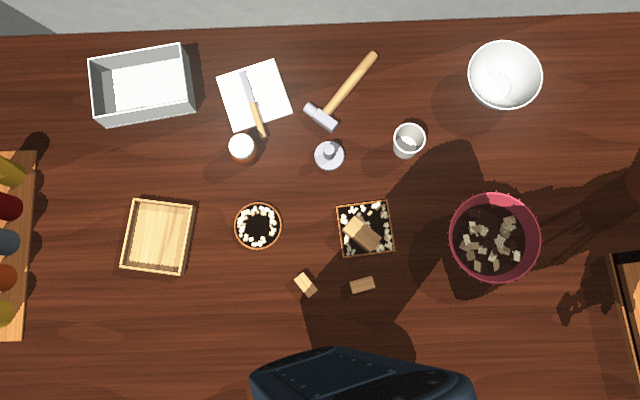

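The top view shows the tray at (158,237), the round panel at (258,226), the square panel with the sanding block at (365,230), the weight at (329,155), the jar at (241,146) and the cup at (408,140). The two small blocks at (305,285) and (362,285) are the look-alikes.

```bash
python3 - <<'E'
import cv2,numpy as np
t=cv2.imread("pics/top0.png");s=cv2.imread("pics/scene0.png")
def c(im,x,y,w=66,h=50):
    o=cv2.resize(im[y:y+h,x:x+w],None,fx=6,fy=6,interpolation=cv2.INTER_CUBIC)
    for i in range(0,w,10):
        cv2.putText(o,str(x+i),(i*6,8),0,.3,(0,255,255));cv2.line(o,(i*6,8),(i*6,14),(0,255,255))
    for j in range(0,h,10): cv2.putText(o,str(y+j),(0,j*6+4),0,.3,(0,255,0))
    return o
cv2.imwrite("pics/crop.png",np.vstack([np.hstack([c(t,332,195,66,66)[:, :],c(t,300,130,66,66)]) ])[:600])
cv2.imwrite("pics/crop2.png",np.hstack([c(s,255,185,66,60),c(s,300,230,66,60)]))
E
```

```text
(no output)
```

View pics/crop.png

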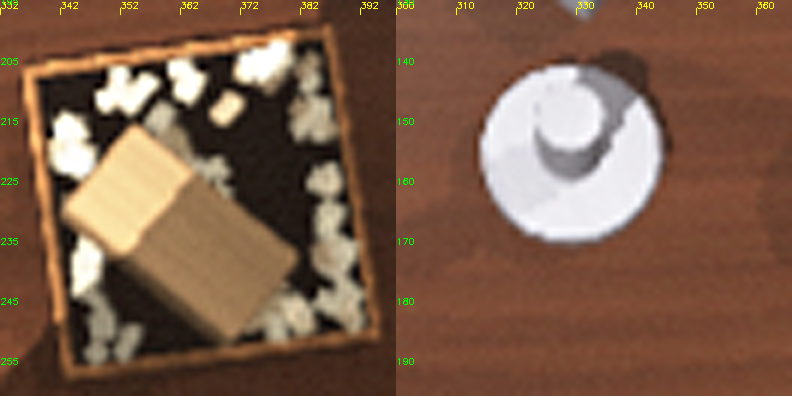

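View pics/crop2.png

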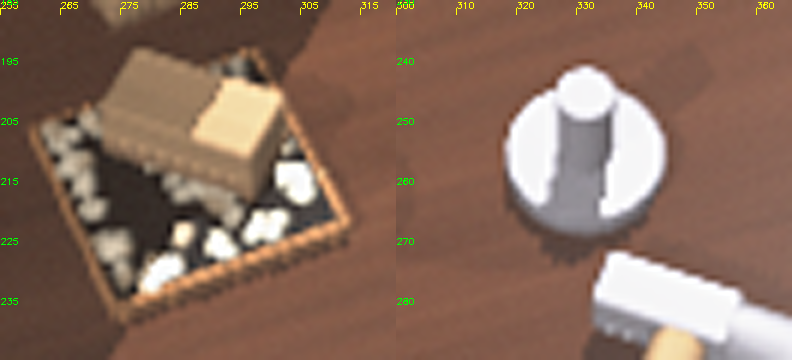

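The crops resolve the block's top face, the panel's outer corners, and the weight's disc and knob in both views. Next I cast rays from these points.

```bash
cat > h.py <<'E'
import numpy as np,cv2
from station import env,vision
def cast(d,uv,z):
    uv=np.atleast_2d(uv).astype(float);f=200/np.tan(np.radians(d["vfov"])/2)
    R=np.array(d["R"]);C=-R.T@np.array(d["t"])
    r=np.c_[(uv[:,0]-d["cx"])/f,(uv[:,1]-d["cy"])/f,np.ones(len(uv))]@R
    return C+r*((z-C[2])/r[:,2])[:,None]
def rect(P):
    (c,s,a)=cv2.minAreaRect(P[:,:2].astype(np.float32));return np.round(c,1),np.round(s,1),round(a,1)
E
python3 - <<'E'
from h import *
t=vision.snapshot("top");s=vision.snapshot("scene")
px=lambda p,o:(np.array(p)+.5)/6-.5+o
print("block top",rect(cast(t,px([(135,123),(62,210),(228,343),(299,257)],(332,195)),44)))
print("block scn",rect(cast(s,px([(142,48),(283,93),(248,160),(104,107)],(255,185)),44)))
print("panel top",rect(cast(t,px([(24,70),(329,27),(380,335),(70,378)],(332,195)),10)))
print("panel scn",rect(cast(s,px([(32,130),(256,48),(350,220),(122,318)],(255,185)),10)))
print("disc",cast(t,px([(176,154),(85,154),(267,154)],(300,130)),14),"knob",cast(t,px([(174,115)],(300,130)),60))
print("disc s",cast(s,px([(190,155)],(300,230)),14),"knob s",cast(s,px([(190,94)],(300,230)),60))
im=t["image"];hsv=cv2.cvtColor(im,cv2.COLOR_RGB2HSV)
m=cv2.inRange(hsv,(10,60,110),(30,255,255));m[:,:100]=0;m[:,215:]=0;m[:190]=0;m[285:]=0
m=cv2.morphologyEx(m,cv2.MORPH_CLOSE,np.ones((5,5)))
c=max(cv2.findContours(m,0,2)[0],key=cv2.contourArea)
h=c[:,0];print("tray",rect(cast(t,h,28)),cv2.boxPoints(cv2.minAreaRect(c)).round())
p=cv2.approxPolyDP(c,6,True)[:,0];print(p,cast(t,p,28).round())
E
```

```text
block top (array([449.5, -82.2]), array([77.3, 42.1]), 48.3)
block scn (array([453.8, -84.4]), array([76.1, 42.4]), 48.2)
panel top (array([465.9, -92.5]), array([118.7, 117.6]), 6.2)
panel scn (array([470.3, -93.1]), array([122.1, 118.1]), 6.6)
disc [[638.64281092 -16.26741786  14.        ]
 [639.87116172  19.00549285  14.        ]
 [637.41618553 -51.49078225  14.        ]] knob [[640.28419213 -15.75983551  60.        ]]
disc s [[643.84373665 -18.61353942  14.        ]] knob s [[642.03060732 -18.12724514  60.        ]]
tray (array([460.1, 377.7]), array([269.9, 212.6]), 88.3) [[100. 284.]
 [100. 190.]
 [214. 190.]
 [214. 284.]]
[[102 191]
 [100 282]
 [214 282]
 [214 190]] [[568. 506.  28.]
 [362. 499.  28.]
 [354. 246.  28.]
 [562. 248.  28.]]
```

```bash
cat >> h.py <<'E'
def plan(target,A=None):
    "shift in tool axes (units of 800 mm), turn (units of 90 deg) to world target, heading A deg of tool x"
    from scipy.spatial.transform import Rotation as Ro
    s=env.get_state();q=s["tcp_rot"];R=Ro.from_quat([q[1],q[2],q[3],q[0]]).as_matrix()
    h=np.degrees(np.arctan2(R[1,0],R[0,0]))
    print("t",round(s["time_s"],2),"tcp",np.round(s["tool_pos"],1),"head",round(h,1),"tilt",np.round(R[:2,2],3),"w",round(s["gripper_width"],1),"gf",np.round(s["grasp_force"],1),"F",np.round(s["force"],1),"q6",round(s["qpos"][5],2))
    if target is not None:
        d=R.T@(np.array(target)-s["tool_pos"]);print("shift",np.round(d/800,4),"rows",round(np.linalg.norm(d)/41.7,1))
    if A is not None:print("turn",round(((h-A+180)%360-180)/90,4))
E
python3 - <<'E'
from h import *
for n,lo in (("top",140),("scene",150)):
    d=vision.snapshot(n);im=d["image"];hsv=cv2.cvtColor(im,cv2.COLOR_RGB2HSV)
    m=cv2.inRange(hsv,(10,50,lo),(32,255,255));k=np.zeros_like(m)
    if n=="top":k[190:285,108:205]=1
    else:k[140:205,395:475]=1
    m*=k;m=cv2.morphologyEx(m,cv2.MORPH_CLOSE,np.ones((7,7)))
    c=max(cv2.findContours(m,0,2)[0],key=cv2.contourArea);c=cv2.convexHull(c)
    p=cv2.approxPolyDP(c,5,True)[:,0];print(n,p.tolist(),rect(cast(d,p,28)))
print("hand",rect(cast(vision.snapshot("top"),[(135,197),(196,201),(181,276),(119,268)],28)))
plan([451.5,-83.3,150],48.3)
E
```

```text
top [[133, 197], [192, 205], [198, 213], [180, 275], [119, 267]] (array([460.4, 369.7]), array([154.4, 160. ]), 81.0)
scene [[447, 148], [466, 185], [419, 196], [405, 153]] (array([471.5, 371.4]), array([147.7, 176.9]), 80.1)
hand (array([464.3, 373.5]), array([140.7, 174. ]), 79.8)
t 0.35 tcp [ 122.6 -484.7  231.2] head 14.2 tilt [-0.  0.] w 85.4 gf 0.0 F [-0.4  0.2 -0.5] q6 1.57
shift [ 0.5216 -0.3855  0.1016] rows 12.6
turn -0.3789
```

```bash
python3 -m creep '{"xyz":[[0.04,-0.0295,0.004],[0.04,-0.0295,0.004],[0.04,-0.0295,0.004],[0.04,-0.0295,0.004],[0.04,-0.0295,0.004],[0.04,-0.0295,0.004],[0.04,-0.0295,0.004],[0.04,-0.0295,0.004],[0.04,-0.0295,0.004],[0.04,-0.0295,0.004]],"turn":[0,0,0,0,0,0,0,0,0,0],"grip":[1,1,1,1,1,1,1,1,1,1]}' 40
python3 -m creep '{"xyz":[[0.04,-0.03,0.02],[0.04,-0.03,0.02],[0.04,-0.03,0.02],[0,0,0],[0,0,0],[0,0,0],[0,0,0],[0,0,0]],"turn":[0,0,0,-0.076,-0.076,-0.076,-0.076,-0.076],"grip":[1,1,1,1,1,1,1,1]}'
python3 -c "
from h import *
plan([451.5,-83.3,80],48.3)"
```

```text
time_s: 1.18
tool_pos: [375.8, -175.6, 199.4]
tcp_rot: [0.0, 0.992, 0.124, 0.0]
force: [0.5, -1.3, -0.3]
gripper_width: 85.4
grasp_force: 0.0
time_s: 1.85
tool_pos: [447.9, -87.0, 152.8]
tcp_rot: [-0.0, 0.911, 0.413, -0.0]
force: [0.2, -0.6, 1.1]
gripper_width: 85.5
grasp_force: 0.0
t 1.85 tcp [447.9 -87.  152.8] head 48.8 tilt [-0.  0.] w 85.5 gf 0.0 F [ 0.2 -0.6  1.1] q6 2.1
shift [0.0064 0.0004 0.091 ] rows 1.8
turn 0.0051
```

```bash
python3 -m creep '{"xyz":[[0.006,0,0.034],[0,0,0.034],[0,0,0.034],[0,0,0.034],[0,0,0.034],[0,0,0],[0,0,0]],"turn":[0.005,0,0,0,0,0,0],"grip":[1,1,1,1,1,1,1]}' 40
python3 -m creep '{"xyz":[[0,0,0],[0,0,0],[0,0,0],[0,0,0],[0,0,0],[0,0,0],[0,0,0],[0,0,0]],"turn":[0,0,0,0,0,0,0,0],"grip":[0.3,0.3,0.3,0.3,0.3,0.3,0.3,0.3]}' 40
python3 -c "
from h import *
plan(None)"
```

```text
time_s: 2.43
tool_pos: [450.1, -83.4, 16.6]
tcp_rot: [-0.001, 0.914, 0.406, -0.001]
force: [-0.5, -0.4, 1.2]
gripper_width: 85.4
grasp_force: 0.0
time_s: 3.1
tool_pos: [452.0, -83.7, 18.1]
tcp_rot: [0.001, 0.914, 0.406, 0.001]
force: [-3.5, -0.0, 12.7]
gripper_width: 41.2
grasp_force: 39.7
t 3.1 tcp [452.  -83.7  18.1] head 48.0 tilt [ 0.002 -0.   ] w 41.2 gf 39.7 F [-3.5 -0.  12.7] q6 2.12
```

```bash
python3 -m creep '{"xyz":[[0,0,-0.01],[0,0,-0.03],[0,0,-0.04],[0,0,-0.04],[0,0,0],[0,0,0]],"turn":[0,0,0,0,0,0],"grip":[0.3,0.3,0.3,0.3,0.3,0.3]}' 40
python3 - <<'E'
from h import *
plan([463,372,114],80)
d=vision.snapshot("scene");cv2.imwrite("pics/s1.png",cv2.resize(d["image"][100:260,200:480,::-1],None,fx=2.8,fy=2.8))
E
```

```text
time_s: 3.6
tool_pos: [452.4, -83.8, 115.1]
tcp_rot: [0.001, 0.914, 0.406, 0.002]
force: [0.4, 0.6, -1.2]
gripper_width: 41.4
grasp_force: 41.7
t 3.6 tcp [452.4 -83.8 115.1] head 47.9 tilt [ 0.004 -0.001] w 41.4 gf 41.7 F [ 0.4  0.6 -1.2] q6 2.12
shift [ 0.4319 -0.3718  0.001 ] rows 10.9
turn -0.3561
```

View pics/s1.png

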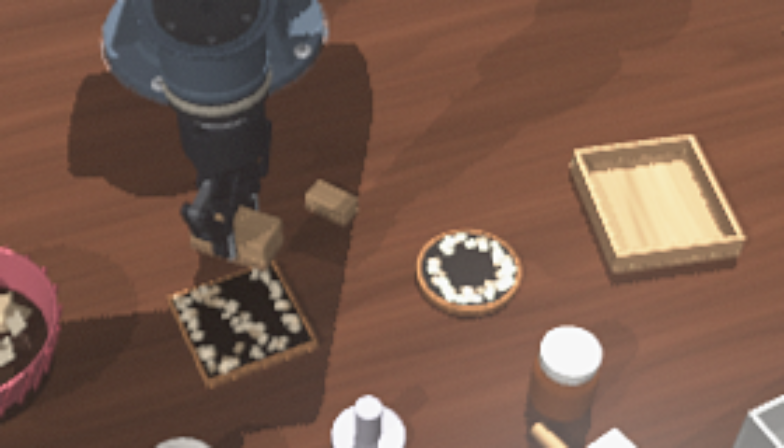

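The block is held level at crop (240,235), and the square panel is now clear, with its centre near crop (243,322).

```bash
python3 -m creep '{"xyz":[[0,0,-0.01],[0,0,0],[0,0,0],[0,0,0],[0,0,0],[0,0,0]],"turn":[-0.07,-0.07,-0.07,-0.07,-0.07,0],"grip":[0.3,0.3,0.3,0.3,0.3,0.3]}' 40
python3 -c "
from h import *
plan([463,372,122],80)"
```

```text
time_s: 4.15
tool_pos: [450.2, -83.4, 119.8]
tcp_rot: [-0.001, 0.767, 0.641, -0.001]
force: [0.6, -0.3, -2.2]
gripper_width: 41.1
grasp_force: 41.4
t 4.15 tcp [450.2 -83.4 119.8] head 79.8 tilt [-0.002  0.   ] w 41.1 gf 41.4 F [ 0.6 -0.3 -2.2] q6 1.57
shift [ 0.563  -0.0855 -0.0025] rows 10.9
turn -0.0026
```

```bash
python3 -m creep '{"xyz":[[0.03,-0.007,0],[0.048,-0.007,0],[0.048,-0.007,0],[0.048,-0.007,0],[0.048,-0.007,0],[0.048,-0.007,0],[0.048,-0.007,0],[0.048,-0.007,0],[0.048,-0.007,0],[0.048,-0.007,0]],"turn":[0,0,0,0,0,0,0,0,0,0],"grip":[0.3,0.3,0.3,0.3,0.3,0.3,0.3,0.3,0.3,0.3]}' 40
python3 -m creep '{"xyz":[[0.048,-0.007,0],[0.03,-0.007,0],[0.02,-0.003,0],[0,0,0],[0,0,0]],"turn":[0,0,0,0,0],"grip":[0.3,0.3,0.3,0.3,0.3]}' 40
python3 - <<'E'
from h import *
plan([463,372,14],80)
for n,b in (("scene",(120,220,370,500)),("top",(180,290,90,230))):
    d=vision.snapshot(n)
    a=cv2.resize(d["image"][b[0]:b[1],b[2]:b[3],::-1],(400,330));im=a if n=="scene" else np.hstack([im,a])
    hsv=cv2.cvtColor(d["image"],cv2.COLOR_RGB2HSV)
cv2.imwrite("pics/s2.png",im)
E
```

```text
time_s: 4.98
tool_pos: [462.8, 291.8, 120.1]
tcp_rot: [-0.0, 0.77, 0.637, -0.001]
force: [1.1, 0.0, -0.6]
gripper_width: 41.7
grasp_force: 41.5
time_s: 5.4
tool_pos: [464.0, 369.8, 119.7]
tcp_rot: [0.0, 0.77, 0.638, -0.001]
force: [-0.3, -0.2, -1.1]
gripper_width: 41.2
grasp_force: 41.5
t 5.4 tcp [464.  369.8 119.7] head 79.4 tilt [-0.001 -0.001] w 41.2 gf 41.5 F [-0.3 -0.2 -1.1] q6 2.43
shift [ 0.0027 -0.0016  0.1322] rows 2.5
turn -0.0072
```

View pics/s2.png

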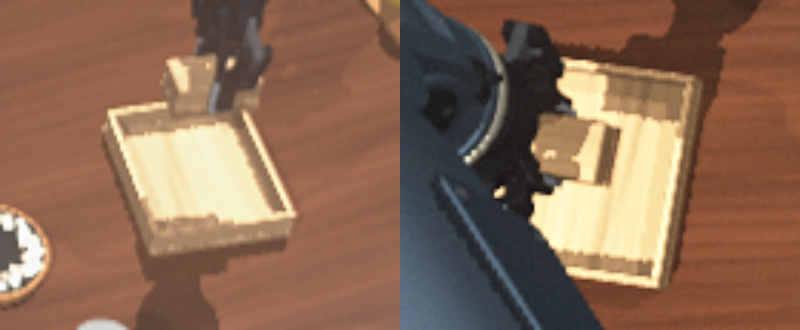

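The block is level over the tray, well inside its walls. I'll lower it in two stages.

```bash
python3 -m creep '{"xyz":[[0.002,-0.001,0.03],[0,0,0.04],[0,0,0.035],[0,0,0.015],[0,0,0.008],[0,0,0],[0,0,0]],"turn":[0,0,0,0,0,0,0],"grip":[0.3,0.3,0.3,0.3,0.3,0.3,0.3]}' 40
python3 -c "
from h import *
plan([463,372,14.5],80)"
```

```text
time_s: 6.08
tool_pos: [464.7, 371.0, 19.3]
tcp_rot: [0.0, 0.77, 0.639, 0.0]
force: [0.7, 0.8, -0.7]
gripper_width: 41.1
grasp_force: 41.6
t 6.08 tcp [464.7 371.   19.3] head 79.4 tilt [0.001 0.   ] w 41.1 gf 41.6 F [ 0.7  0.8 -0.7] q6 2.43
shift [ 0.0009 -0.0023  0.006 ] rows 0.1
turn -0.0069
```

```bash
python3 -m creep '{"xyz":[[0,0,0.002],[0,0,0.002],[0,0,0.001],[0,0,0.001],[0,0,0],[0,0,0]],"turn":[0,0,0,0,0,0],"grip":[0.3,0.3,0.3,0.3,0.3,0.3]}' 40
python3 -m creep '{"xyz":[[0,0,0],[0,0,0],[0,0,0],[0,0,0],[0,0,0],[0,0,-0.03],[0,0,-0.04],[0,0,-0.04],[0,0,-0.02],[0,0,0]],"turn":[0,0,0,0,0,0,0,0,0,0],"grip":[0.7,0.7,0.7,0.7,0.7,0.7,0.7,0.7,0.7,0.7]}' 40
python3 -c "
from h import *
plan([641,-17,120],80)"
```

```text
time_s: 6.58
tool_pos: [464.5, 371.5, 14.2]
tcp_rot: [0.0, 0.769, 0.639, 0.0]
force: [-1.5, -1.7, 6.1]
gripper_width: 41.3
grasp_force: 42.4
time_s: 7.42
tool_pos: [465.9, 372.6, 121.8]
tcp_rot: [0.0, 0.769, 0.639, 0.003]
force: [0.0, 0.5, 0.2]
gripper_width: 60.0
grasp_force: 0.0
t 7.42 tcp [465.9 372.6 121.8] head 79.4 tilt [0.005 0.004] w 60.0 gf 0.0 F [0.  0.5 0.2] q6 2.43
shift [-0.4387  0.3044  0.0015] rows 10.2
turn -0.0061
```

```bash
python3 -m creep '{"xyz":[[-0.03,0.02,-0.02],[-0.04,0.028,0],[-0.04,0.028,0],[-0.04,0.028,0],[-0.04,0.028,0],[-0.04,0.028,0],[-0.04,0.028,0],[-0.04,0.028,0],[-0.04,0.028,0],[-0.04,0.028,0]],"turn":[0,0,0,0,0,0,0,0,0,0],"grip":[0.8,0.8,0.8,0.8,0.8,0.8,0.8,0.8,0.8,0.8]}' 40
python3 -m creep '{"xyz":[[-0.03,0.022,0],[-0.018,0.01,0],[0,0,0],[0,0,0],[0,0,0]],"turn":[0,0,0,0,0],"grip":[0.8,0.8,0.8,0.8,0.8]}' 40
python3 - <<'E'
from h import *
plan([641,-17,24],80)
for n,b in (("scene",(120,220,370,500)),("top",(180,290,90,230))):
    d=vision.snapshot(n)
    a=cv2.resize(d["image"][b[0]:b[1],b[2]:b[3],::-1],(400,330));im=a if n=="scene" else np.hstack([im,a])
cv2.imwrite("pics/s3.png",im)
d=vision.snapshot("scene");a=d["image"][185:245,255:321,::-1];b=d["image"][225:285,295:361,::-1]
cv2.imwrite("pics/s4.png",cv2.resize(np.hstack([a,b]),None,fx=6,fy=6,interpolation=2))
E
```

```text
time_s: 8.25
tool_pos: [621.2, 22.8, 133.0]
tcp_rot: [-0.0, 0.769, 0.639, -0.0]
force: [0.2, -0.9, 0.2]
gripper_width: 68.2
grasp_force: 0.0
time_s: 8.67
tool_pos: [638.6, -16.7, 133.3]
tcp_rot: [-0.0, 0.769, 0.639, -0.0]
force: [0.5, 0.5, 1.3]
gripper_width: 68.4
grasp_force: 0.0
t 8.67 tcp [638.6 -16.7 133.3] head 79.5 tilt [-0.001  0.   ] w 68.4 gf 0.0 F [0.5 0.5 1.3] q6 1.73
shift [1.000e-04 3.100e-03 1.366e-01] rows 2.6
turn -0.0057
```

View pics/s3.png

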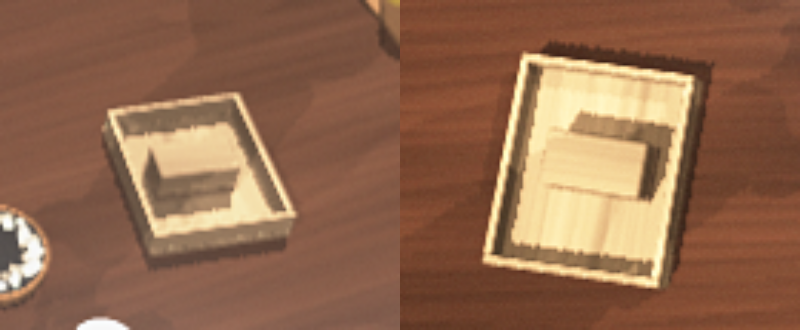

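View pics/s4.png

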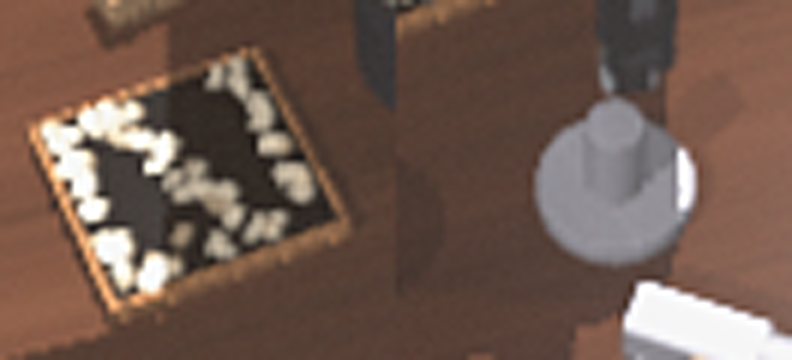

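The block lies flat inside the tray in both views. The gripper is above the knob, with its fingertips near crop (632,85) and the knob top near (614,115). I'll check that offset numerically.

```bash
python3 - <<'E'
from h import *
d=vision.snapshot("scene");px=lambda p:(np.array(p)+.5)/6-.5+(295,225)
print("tips",cast(d,px([(632-396,85),(610-396,85),(658-396,85)]),137).round(1))
print("knob",cast(d,px([(614-396,117)]),60).round(1),"disc",cast(d,px([(616-396,180)]),14).round(1))
t=vision.snapshot("top");cv2.imwrite("pics/x.png",t["image"][:,:,::-1])
px=lambda p:(np.array(p)+.5)/6-.5+(255,185)
print(rect(cast(d,px([(32,130),(252,48),(350,222),(118,310)]),10)))
E
```

```text
tips [[674.1 -22.9 137. ]
 [671.2 -31.1 137. ]
 [677.4 -13.3 137. ]]
knob [[638.4 -17.8  60. ]] disc [[641.4 -17.8  14. ]]
(array([467.7, -94.3]), array([118.5, 116.3]), 6.5)
```

The fingertip position agrees with the TCP, so I'll descend and grip the knob.

```bash
python3 -m creep '{"xyz":[[0.001,0.002,0.03],[0,0,0.04],[0,0,0.035],[0,0,0.02],[0,0,0.01],[0,0,0],[0,0,0]],"turn":[0,0,0,0,0,0,0],"grip":[0.8,0.8,0.8,0.8,0.8,0.8,0.8]}' 60
python3 -m creep '{"xyz":[[0,0,0],[0,0,0],[0,0,0],[0,0,0],[0,0,0],[0,0,0],[0,0,0],[0,0,0]],"turn":[0,0,0,0,0,0,0,0],"grip":[0.15,0.15,0.15,0.15,0.15,0.15,0.15,0.15]}' 60
python3 -m creep '{"xyz":[[0,0,0],[0,0,-0.005],[0,0,-0.03],[0,0,-0.04],[0,0,-0.02],[0,0,0],[0,0,0]],"turn":[0,0,0,0,0,0,0],"grip":[0.15,0.15,0.15,0.15,0.15,0.15,0.15]}' 60
python3 -c "
from h import *
plan([467,-93,120],80)"
```

```text
time_s: 9.5
tool_pos: [641.2, -17.0, 26.4]
tcp_rot: [0.0, 0.769, 0.639, 0.0]
force: [-0.2, 0.5, -0.2]
gripper_width: 68.4
grasp_force: 0.0
time_s: 10.17
tool_pos: [641.3, -17.2, 26.8]
tcp_rot: [0.0, 0.769, 0.639, 0.001]
force: [-2.5, 0.8, 8.5]
gripper_width: 24.6
grasp_force: 58.5
time_s: 10.75
tool_pos: [641.2, -17.2, 102.0]
tcp_rot: [0.0, 0.769, 0.639, 0.0]
force: [-0.2, 0.1, -5.0]
gripper_width: 24.6
grasp_force: 60.0
t 10.75 tcp [641.2 -17.2 102. ] head 79.4 tilt [ 0.001 -0.   ] w 24.6 gf 60.0 F [-0.2  0.1 -5. ] q6 1.73
shift [-0.133  -0.1967 -0.0228] rows 4.6
turn -0.0062
```

```bash
python3 -m creep '{"xyz":[[-0.01,-0.015,0],[-0.02,-0.03,0],[-0.025,-0.036,0],[-0.025,-0.036,0],[-0.025,-0.036,0],[-0.018,-0.026,0],[-0.01,-0.016,0],[0,0,0],[0,0,0],[0,0,0]],"turn":[0,0,0,0,0,0,0,0,0,0],"grip":[0.15,0.15,0.15,0.15,0.15,0.15,0.15,0.15,0.15,0.15]}' 60
python3 -c "
from h import *
plan([467.5,-93,41],80)"
```

```text
time_s: 11.58
tool_pos: [467.9, -93.0, 100.8]
tcp_rot: [-0.0, 0.769, 0.639, -0.0]
force: [0.7, 0.1, -4.5]
gripper_width: 24.7
grasp_force: 60.5
t 11.58 tcp [467.9 -93.  100.8] head 79.4 tilt [-0.001  0.   ] w 24.7 gf 60.5 F [ 0.7  0.1 -4.5] q6 1.56
shift [-0.0001 -0.0004  0.0748] rows 1.4
turn -0.0062
```

```bash
python3 -m creep '{"xyz":[[0,0,0.015],[0,0,0.02],[0,0,0.02],[0,0,0.01],[0,0,0.005],[0,0,0.003],[0,0,0],[0,0,0]],"turn":[0,0,0,0,0,0,0,0],"grip":[0.15,0.15,0.15,0.15,0.15,0.15,0.15,0.15]}' 60
python3 - <<'E'
from h import *
plan([467.5,-93,37],80)
d=vision.snapshot("scene")
cv2.imwrite("pics/s5.png",cv2.resize(d["image"][170:250,245:345,::-1],None,fx=7,fy=7,interpolation=2))
E
```

```text
time_s: 12.25
tool_pos: [468.5, -93.3, 43.8]
tcp_rot: [0.0, 0.769, 0.639, 0.0]
force: [-0.0, -0.0, -4.6]
gripper_width: 24.1
grasp_force: 60.5
t 12.25 tcp [468.5 -93.3  43.8] head 79.5 tilt [ 0.001 -0.   ] w 24.1 gf 60.5 F [-0.  -0.  -4.6] q6 1.56
shift [ 0.0001 -0.0013  0.0085] rows 0.2
turn -0.0061
```

View pics/s5.png

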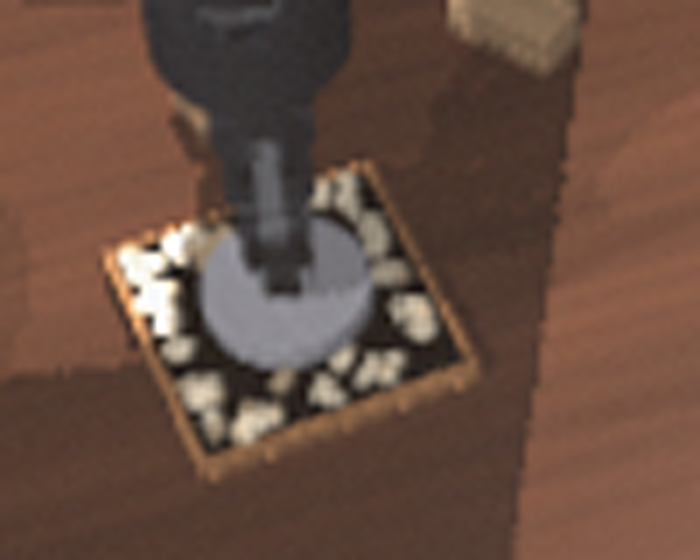

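The disc hangs level just above the panel, spanning columns 199–375 around the panel's centre column of about 289. I'll lower it slowly.

```bash
python3 -m creep '{"xyz":[[0,-0.001,0.002],[0,0,0.002],[0,0,0.001],[0,0,0.001],[0,0,0.001],[0,0,0.0005],[0,0,0],[0,0,0]],"turn":[0,0,0,0,0,0,0,0],"grip":[0.15,0.15,0.15,0.15,0.15,0.15,0.15,0.15]}' 60
python3 -c "
from h import *
plan([467.5,-93,36.8],80)"
```

```text
time_s: 12.97
tool_pos: [467.2, -93.1, 37.3]
tcp_rot: [-0.0, 0.769, 0.639, -0.0]
force: [-0.1, 1.0, -5.6]
gripper_width: 24.7
grasp_force: 60.5
t 12.97 tcp [467.2 -93.1  37.3] head 79.4 tilt [-0.  0.] w 24.7 gf 60.5 F [-0.1  1.  -5.6] q6 1.56
shift [0.0002 0.0003 0.0006] rows 0.0
turn -0.0061
```

```bash
python3 -m creep '{"xyz":[[0,0,0.0005],[0,0,0.0005],[0,0,0.0005],[0,0,0],[0,0,0]],"turn":[0,0,0,0,0],"grip":[0.15,0.15,0.15,0.15,0.15]}' 60
python3 -c "
from h import *
plan(None)"
```

```text
time_s: 13.38
tool_pos: [467.3, -93.1, 36.8]
tcp_rot: [0.0, 0.769, 0.639, 0.0]
force: [-6.4, 1.4, 12.1]
gripper_width: 24.6
grasp_force: 62.6
t 13.38 tcp [467.3 -93.1  36.8] head 79.4 tilt [ 0.001 -0.   ] w 24.6 gf 62.6 F [-6.4  1.4 12.1] q6 1.56
```

Contact is gentle (about 12 N), so I'll release and retreat.

```bash
python3 -m creep '{"xyz":[[0,0,0],[0,0,0],[0,0,0],[0,0,0],[0,0,0],[0,0,0],[0,0,-0.02],[0,0,-0.04],[0,0,-0.04],[0,0,-0.04]],"turn":[0,0,0,0,0,0,0,0,0,0],"grip":[0.6,0.6,0.6,0.6,0.6,0.6,0.6,0.6,0.6,0.6]}' 30
python3 -m creep '{"xyz":[[0.04,0,-0.02],[0.05,0,0],[0.05,0,0],[0.05,0,0],[0.05,0,0],[0.03,0,0],[0,0,0],[0,0,0]],"turn":[0,0,0,0,0,0,0,0],"grip":[0.6,0.6,0.6,0.6,0.6,0.6,0.6,0.6]}'
python3 - <<'E'
from h import *
plan(None)
a=vision.snapshot("scene");b=vision.snapshot("top")
z=lambda i:cv2.resize(i[:,:,::-1],(396,396),interpolation=2)
cv2.imwrite("pics/s6.png",np.hstack([z(a["image"][180:246,255:321]),z(b["image"][195:261,332:398])]))
E
```

```text
time_s: 14.22
tool_pos: [466.7, -93.0, 149.3]
tcp_rot: [-0.0, 0.769, 0.639, -0.0]
force: [0.8, 0.0, -0.0]
gripper_width: 51.1
grasp_force: 0.0
time_s: 14.88
tool_pos: [506.7, 120.4, 163.8]
tcp_rot: [-0.0, 0.768, 0.64, -0.0]
force: [0.1, -0.0, 0.2]
gripper_width: 51.1
grasp_force: 0.0
t 14.88 tcp [506.7 120.4 163.8] head 79.6 tilt [-0. -0.] w 51.1 gf 0.0 F [ 0.1 -0.   0.2] q6 1.99
```

View pics/s6.png

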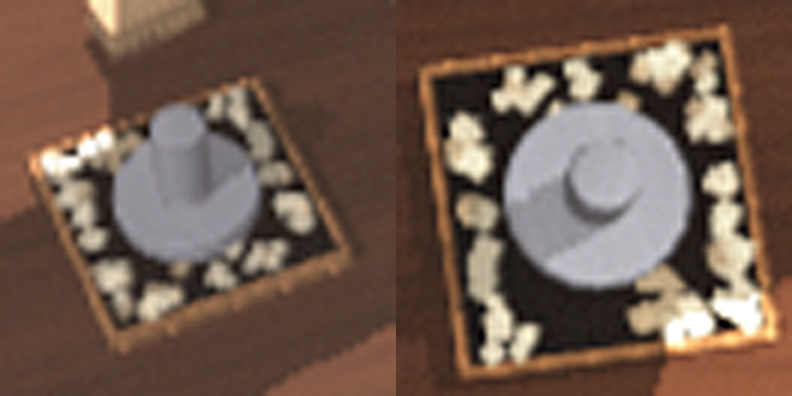

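The weight stands flat on the panel. Its disc is centred at (598,194) and the panel at (597,202) in the crop, and the difference is what the disc's extra height would cause.

```bash
python3 -c "
from station import job
print(job.job_done())"
```

```text
the job is handed in; nothing more can be done
None
```

The sanding block lies flat in the tray, the weight stands released in the middle of the square panel, and I handed the job in at about 15 s; no verdict came back.

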